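Load a cheese into the bench firmness tester and click its load knob home

TASK

Slide the wooden tray with its cheese between the guide rails and under the bridge of the steel firmness tester, all the way up to the end stop, with the cheese still lying flat in the tray. Then turn the black knob on top of the bridge clockwise past its click, so that it stays at its end stop by itself and the foot rests on the cheese. Do not disturb the other cheeses, the jar and the brush.

Things in the scene. Friction and masses are not known exactly. Their poses are not given: they have to be found in the camera images.
- press: Steel firmness tester fixed to the bench: a portal over a channel. Origin on the bench, under the vertical axis of knob and foot; x points along the channel inward, from its open mouth (-x) to its end stop. The tray is home when its origin lies over this origin, x axes parallel. The channel has no floor: the tray stays on the bench.
- channel_mouth (a point): Middle of the channel's mouth on the bench, tester x = -106 mm. Aluminium guide rails 22 mm high, inner faces at y = +-69 mm from x = -68 to +77 mm; their ends at the mouth flare outward to y about +-90 mm.
- stop_face (a point): Middle of the end stop's face, tester x = +65 mm, 11 mm up; the front edge of the tray comes to rest on it. The stop is 22 mm high.
- bridge_top (a point): Middle of the bridge's top, 120 mm above the bench (underside 100 mm). Bridge x = -32 to +32 mm, y = +-106 mm in the tester's frame, on columns at y = +-82 to 106 mm, x = +-22 mm. A dark block (22 x 30 mm, top 140 mm above the bench) stands on it at y = +84 mm: the knob's nose points at it when the knob has clicked.
- knob_grip (a point): Grip point of the black bar knob on the bridge: on its vertical axis, 156 mm above the bench; x points along the bar to its nose (rounded end with a white mark), z up. The bar is 90 mm long (43 mm to the tail, 47 mm to the nose), 22 mm wide, from 134 mm to 170 mm above the bench, over a round skirt of 60 mm diameter whose top is at 134 mm.
- knob (a joint): Knob angle, 0 to 1.33 rad, growing clockwise seen from above (nose goes from the mouth side, -x of the tester, to the dark block at +y). Starts at 0 to 0.3. A sprung detent resists with up to 0.4 N m from 0.9 to 1.15 rad (before: friction 0.02) and pushes back if released there; past about 1.2 it snaps on by itself to its end stop at 1.33 and stays. Each rad lowers the foot 11.3 mm.
- foot_face (a point): Centre of the underside of the white round foot (64 mm diameter) under the bridge; 77 mm above the bench with the knob at 0. It is sprung (about 0.5 N per mm, 1 N preload): it meets the cheese when the knob is at about 0.97 rad, and then bears on it with about 3 N at the knob's end stop.
- foot: The same foot as a body; its origin is 8 mm above its underside.
- tray: Loose wooden tray, about 0.25 kg. Origin under the centre of its square part, x points forward (away from its grip). Square part 130 x 130 mm, 10 mm thick, with a curb 6 mm wide all round to 18 mm above the bench; behind it a tongue 50 mm wide to x = -156 mm that carries the grip. It starts on the bench before the mouth of the channel, turned by up to 0.25 rad from its direction.
- tray_handle (a point): Grip point of the tray: 40 mm above its underside in the upright dark wooden grip block, which is 56 mm long (along the tray's x), 24 mm wide (along y), its top 58 mm above the bench; centred 125 mm behind the tray's origin.
- cheese: Loose pale yellow cheese wheel, 112 mm diameter, 56 mm high, about 0.45 kg, lying in the tray (3 mm play to the curb); origin at the centre of its underside, 10 mm above the bench. Its top is 66 mm above the bench.
- big_cheese: Bystander: larger loose cheese wheel, 150 mm diameter, 65 mm high; origin at the centre of its underside.
- jar: Bystander: loose white jar, 72 mm diameter, 100 mm high; origin at the centre of its underside.
- brush: Bystander: loose hand brush lying on the bench, about 200 mm long; origin at the middle of its underside.
- red_cheese: Bystander: loose red waxed cheese, 110 mm diameter, 55 mm high; origin at the centre of its underside.
Things that resemble listed ones, but are neither listed nor needed, are in the scene too. Leave any green or turquoise look-alike of the cheese alone.

How it is judged:
By the outcome, as a careful person would: the job done as asked, in the order asked, and still so for the second after the job is handed in, with the robot touching nothing.
It also fails if it takes over 58 s, if anything falls off the work surface, if the arm or the gripper's body presses on something with over 40 N, if the wrist force passes 120 N, or if a joint passes its speed limit or range.

ROBOT

A 6-joint arm with a two-finger parallel gripper is mounted at the origin on the work surface. World frame = base frame: x ahead of the robot, y to its left, z up, the work surface at z = 0. Lengths are in m, angles in degrees, forces in N, time in s.
With the tool pointing down it reaches from about 0.275 to 0.825 m from the base axis. Payload 5.2 kg.
Tool frame: the origin (TCP) lies at the very end of the fingers, on their centre line; the grasp point (between the pads) lies 19 mm behind it; z points along the fingers, y is the line along which they close (so a half turn about z gives the same grasp; the last joint's range is limited). The gripper opens to 93 mm and grips with 3 to 60 N. Pads are 15 mm wide; open, the fingers measure 128 mm over their backs; the gripper's body (75 mm by 188 mm) begins 65 mm behind the grasp point.
Start: joints at [-79.458, 14.817, 87.949, -0, 77.235, -11.62], TCP at [0.207, -0.509, 0.219] pointing down, gripper open.
Joint ranges: [-179.93, 179.93], [-52.35, 119.4], [10.71, 147.94], [-69.91, 249.91], [12.55, 155.21], [-178.61, 178.61]. Speed limits (degrees/s): [147.25, 147.25, 180, 180, 180, 180].

INTERFACE

Orientations are given as a 3x3 rotation matrix whose columns are the frame's x, y, z axes.
In Python, from rig import status, grab_frame, camera_params, ticket gives the robot as it stands.
- The arm moves only by the tool jog_arm, never from a script. Its argument "targets" is a list of rows, each a list of 5 numbers: the closure, from 0 (fully open) to 1 (shut), then the shift along the tool's x, y, z as a fraction of full scale, then the turn about the tool's z as a fraction of full scale. In form: [[grip, x, y, z, turn], ...]. A call has 1 to 20 rows; each row is the pose to reach, as a shift and turn from the pose commanded when the call began, along the tool's axes at that moment, turning the shorter way round; what a row does not reach only later rows make up. Full scale, the value 1, is 0.5 m for a shift and pi rad for a turn. A row lasts 1/12 s, in which the tool goes at most 41.7 mm and 7.16 degrees, less where a joint would pass 70% of its speed; a pose out of reach is approached as far as the arm can. A call with a number of a shift or a turn outside -1 to 1 is refused whole. A call with a gripper value outside its range is refused whole. The fingers move at their own pace and stop on an object; "grip_force" is the grip in N (left out, the last holds). Time passes only in rows, so rows that repeat a pose let the fingers close. It gives the time, the measured TCP pose, the force, the opening and the grip force at its end, in the units of the state.
- status.get_obs(): the state, without advancing time (a new reading comes with each control period).
- grab_frame(name): name is "side" or "top" or "wrist"; returns (picture, depth): 400x640x3 uint8, blue, green, red; 400x640 float32, m along the optical axis (not along the pixel's ray), 0 where there is no reading.
- camera_params(name): a dict with "intrinsics" (3x3 intrinsics, pixels), "k1" (the pictures are not rectified: a ray, as slopes to the right and down, at radius r is drawn at 1 + k1 r^2 times it, then the intrinsics apply), "rvec" (rotation vector, rad) and "tvec" (3), from world to camera coordinates, as OpenCV has them. Camera axes: x right, y down, z forward; pixel columns grow to the right and rows downward; lengths in m; the calibration is good to about 2 mm. A picture is of the moment at which its call begins: read the wrist's pose just before it. camera_params takes no time and is no camera call; for the wrist camera it gives the pose at the moment of the call.
- ticket.finish_job(): hands the job in; it is judged then, once.
The state is a dict: "time_s": time; "joint_pos": joint angles; "joint_velocities": joint speeds; "tau": joint torques, N m; "tool_pos": TCP position; "tool_rot": TCP orientation; "contact_force": force on the tool from outside, world axes, zero at the start; "ft_torque": the same for the moment, N m; "finger_gap": opening from 0.0 (shut) to 1.0 (fully open); "finger_force": force on a finger pad.
Only numpy, scipy, OpenCV 4.12 (cv2) and the standard library are available. Lean on these libraries where they do the work, as an engineer would, in place of code of your own. Each camera call takes 0.05 s, during which the arm holds its last target. There are 200 camera calls.

## Working session

There is one attempt and no reset: what is moved stays moved. The work goes in short steps, Python scripts to look and compute and a tool call to move; the robot and the scene stay as the last step left them, time stands still between calls to the robot, and variables do not carry over. Pictures are saved under pics/ and viewed, at most 10 in all, crops included, and the job is handed in when it is done.

Besides the shell and the picture viewer there is one more tool, called after ">>>" by a JSON object that holds its "op" and its "data". jog_arm: Moves the arm, as the interface text tells. Its arguments: {"type":"object","properties":{"targets":{"type":"array","items":{"type":"array","items":{"type":"number"}}},"grip_force":{"type":"number"}},"required":["targets"]}

```bash
mkdir -p pics; ls
cat > h.py <<'E'
import numpy as np, cv2
from rig import status, grab_frame, camera_params, ticket
def cam(n):
    p=camera_params(n); R=cv2.Rodrigues(np.array(p["rvec"],float))[0]; t=np.array(p["tvec"],float).ravel()
    K=np.array(p["intrinsics"],float); return K,float(p["k1"]),R,t
def rays(c,px):
    K,k1,R,t=c; px=np.atleast_2d(np.array(px,float))
    n=cv2.undistortPoints(px[:,None],K,np.array([k1,0,0,0.]))[:,0]
    d=np.c_[n,np.ones(len(n))]
    return -R.T@t, d@R
def plane(c,px,z):
    o,d=rays(c,px); return o+d*((z-o[2])/d[:,2])[:,None]
def depthpts(c,px,dep):
    o,d=rays(c,px); return o+d*np.asarray(dep)[:,None]
def proj(c,P):
    K,k1,R,t=c; return cv2.projectPoints(np.atleast_2d(P).astype(float),cv2.Rodrigues(R)[0],t,K,np.array([k1,0,0,0.]))[0][:,0]
E
python3 - <<'E'
from h import *
for n in("top","side"):
    c=cam(n); im,d=grab_frame(n); cv2.imwrite(f"pics/{n}0.png",im); np.savez(f"{n}0.npz",im=im,d=d)
    print(n,-c[2].T@c[3],c[2][2],c[0],c[1])
o=status.get_obs(); print(o)
E
```

```text
pics
top [0.45122681 0.04535003 1.59205028] [ 7.45381010e-02 -6.32528032e-04 -9.97217966e-01] [[427.6866305    0.         311.55517808]
 [  0.         427.6866305  194.12699688]
 [  0.           0.           1.        ]] -0.057465727915242175
side [0.49216296 0.87698765 0.94264301] [ 0.07794139 -0.71693462 -0.69276972] [[407.87373488   0.         317.16365856]
 [  0.         407.87373488 200.60198739]
 [  0.           0.           1.        ]] -0.04671835440126927
{'time_s': 0.1, 'joint_pos': array([-7.94578422e+01,  1.48562180e+01,  8.80028880e+01,  2.07839071e-03,
        7.72340672e+01, -1.16206226e+01]), 'joint_velocities': array([ 0.03692517, -0.09336834, -0.26261202,  0.085131  ,  0.09307057,
        0.1082104 ]), 'tau': array([ 2.86618175e-03, -4.38211799e+01, -2.84641314e+01,  7.20164878e-02,
        3.62820248e-02, -6.53442271e-05]), 'tool_pos': array([ 0.20741858, -0.50888186,  0.21790362]), 'tool_rot': array([[ 9.26118919e-01,  3.77231599e-01, -2.62743189e-04],
       [ 3.77231517e-01, -9.26117598e-01,  1.60520333e-03],
       [ 3.62202326e-04, -1.58572418e-03, -9.99998677e-01]]), 'contact_force': array([0.46196005, 0.12867651, 0.07218103]), 'ft_torque': array([0.04197857, 0.03662293, 0.05709313]), 'finger_force': 0.0, 'finger_gap': 0.9987468303781004}
```

View pics/top0.png

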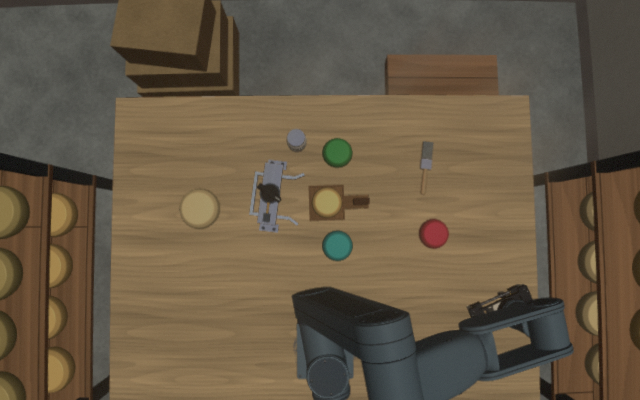

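View pics/side0.png

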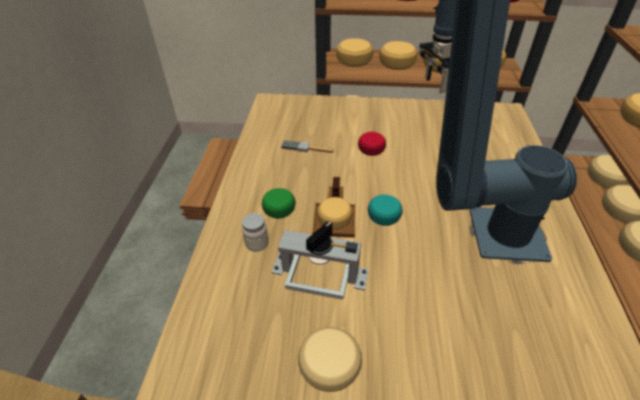

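The top view shows the tester at about (270,195), with its mouth to the right (world -y). The tray is at (327,202) with its grip at (360,201), and the look-alikes are at (337,152) and (337,245). Next I'll measure by depth and colour.

```bash
cat > m.py <<'E'
from h import *
def cloud(n,im,d,box):
    c=cam(n); x0,y0,x1,y1=box
    v,u=np.mgrid[y0:y1,x0:x1]; px=np.c_[u.ravel(),v.ravel()]; dd=d[y0:y1,x0:x1].ravel()
    return px,depthpts(c,px,dd),im[y0:y1,x0:x1].reshape(-1,3).astype(int),dd>0
def rect(P): 
    r=cv2.minAreaRect((P[:,:2]*1000).astype(np.float32)); return np.round(cv2.boxPoints(r)),np.round(np.array(r[0]),1),np.round(r[1],1),round(r[2],2)
E
python3 - <<'E'
from m import *
z=np.load("top0.npz"); im,d=z["im"],z["d"]
px,P,C,ok=cloud("top",im,d,(240,150,320,240))
b=C.sum(1)
for nm,m in(("bridge",ok&(abs(P[:,2]-.12)<.007)),("knob",ok&(P[:,2]>.155)),("block",ok&(abs(P[:,2]-.14)<.007)&(P[:,0]<.42))):
    Q=P[m]; print(nm,len(Q)); 
    if len(Q)>5: print(rect(Q),Q.mean(0))
px,P,C,ok=cloud("top",im,d,(300,170,380,230))
for nm,m in(("tray",ok&(P[:,2]>.007)&(P[:,2]<.025)),("cheese",ok&(abs(P[:,2]-.066)<.006)&(C[:,2]>130)),("handle",ok&(P[:,2]>.045)&(px[:,0]>347))):
    Q=P[m]; print(nm,len(Q)); 
    if len(Q)>5: print(rect(Q),Q.mean(0))
big=cv2.resize(im[150:240,240:385],None,fx=5.5,fy=5.5,interpolation=cv2.INTER_CUBIC); big=np.clip(big*1.5,0,255).astype(np.uint8)
cv2.imwrite("pics/crop1.png",big)
E
```

```text
bridge 739
(array([[455., 170.],
       [666., 143.],
       [675., 208.],
       [464., 236.]], dtype=float32), array([564.9, 189.4]), array([ 66.2, 212.4]), 82.48) [0.57040012 0.1879623  0.12042425]
knob 170
(array([[529., 158.],
       [546., 145.],
       [598., 217.],
       [580., 229.]], dtype=float32), array([563.2, 187.2]), array([88.1, 21.7]), 54.5) [0.56342241 0.18766319 0.16972474]
block 0
tray 715
(array([[ 438., -200.],
       [ 656., -204.],
       [ 661.,   86.],
       [ 442.,   90.]], dtype=float32), array([549.3, -56.9]), array([290.3, 218.4]), 89.09) [ 0.54034089 -0.04101359  0.01315418]
cheese 478
(array([[493., -57.],
       [583., -58.],
       [584.,  32.],
       [494.,  33.]], dtype=float32), array([538.7, -12.6]), array([89.8, 90. ]), 89.65) [ 0.53791473 -0.01110165  0.06598403]
handle 108
(array([[ 529., -162.],
       [ 551., -162.],
       [ 551., -108.],
       [ 529., -108.]], dtype=float32), array([ 540. , -135.1]), array([54.3, 22.3]), 89.95) [ 0.53973819 -0.13403608  0.0578588 ]
```

View pics/crop1.png

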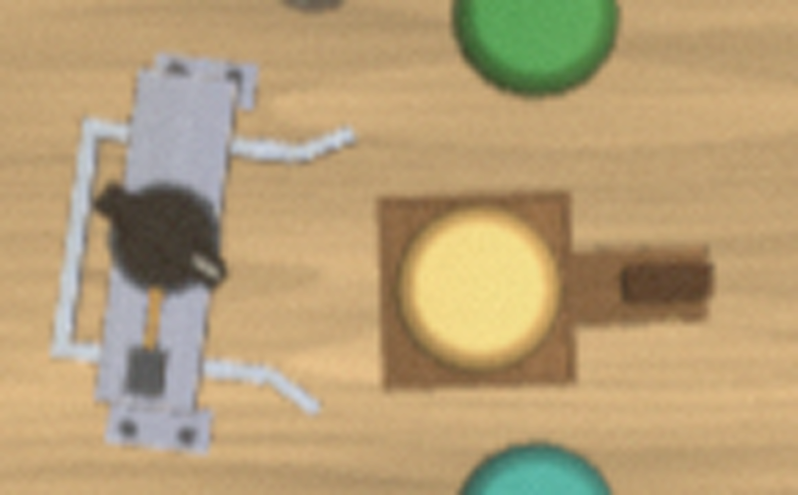

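Crop: the block is at (147,370), the knob nose at lower right (212,272), and the tray grip at (667,282). The knob zero is offset, so the knob angle is now about 0.26 rad. Next I'll refine the tray and tester poses from colour and the side view.

```bash
cat >> m.py <<'E'
def goto(x,y,z,azy):
    "shift in tool axes (fractions) & turn to place TCP with tool y at azimuth azy (mod 180)"
    o=status.get_obs(); R=np.array(o["tool_rot"]); s=R.T@(np.array([x,y,z])-o["tool_pos"])/.5
    a=np.degrees(np.arctan2(R[1,1],R[0,1])); t=[-((azy-a+180)%360-180)]
    print("shift",np.round(s,4),"turn",np.round(np.array(t)/180,4),"az now",round(a,2))
E
python3 - <<'E'
from m import *
z=np.load("top0.npz"); im,d=z["im"],z["d"]
# tray: brown mask in square+tongue, onto plane .014
sub=im[:, :].copy(); hsv=cv2.cvtColor(sub,cv2.COLOR_BGR2HSV)
m=np.zeros(im.shape[:2],np.uint8); m[178:226,303:347]=1
g=sub.max(2); mm=((g<125)&(m>0)).astype(np.uint8)
cs,_=cv2.findContours(mm,cv2.RETR_EXTERNAL,cv2.CHAIN_APPROX_NONE); k=max(cs,key=cv2.contourArea)[:,0]
Q=plane(cam("top"),k,.018); print("traysq",cv2.boundingRect(k),rect(Q))
zs=np.load("side0.npz"); ims,ds=zs["im"],zs["d"]
px,P,C,ok=cloud("side",ims,ds,(260,170,380,300))
for nm,m in(("bridge",ok&(abs(P[:,2]-.12)<.004)&(P[:,1]>.12)),("knob",ok&(P[:,2]>.164)&(P[:,1]>.1)),("handle",ok&(P[:,2]>.052)&(P[:,1]<-.1)&(P[:,2]<.065)),("tray",ok&(P[:,2]>.010)&(P[:,2]<.024)&(P[:,1]<.08)&(P[:,0]>.46)&(P[:,0]<.62)),
  ("rails",ok&(abs(P[:,2]-.022)<.004)&(P[:,1]>.23))):
    Q=P[m]; print(nm,len(Q)); 
    if len(Q)>5: print(rect(Q))
goto(.54,-.135,.15,1.5)
E
```

```text
traysq (308, 183, 39, 39) (array([[469., -82.],
       [609., -83.],
       [610.,  57.],
       [470.,  58.]], dtype=float32), array([539.6, -12.6]), array([140.5, 140.3]), 89.59)
bridge 896
(array([[454., 171.],
       [663., 143.],
       [672., 211.],
       [463., 239.]], dtype=float32), array([562.9, 190.9]), array([ 68.2, 211.3]), 82.29)
knob 229
(array([[528., 161.],
       [547., 147.],
       [597., 218.],
       [579., 231.]], dtype=float32), array([562.6, 189.1]), array([86.4, 22.6]), 54.38)
handle 80
(array([[ 527., -105.],
       [ 530., -162.],
       [ 550., -161.],
       [ 547., -104.]], dtype=float32), array([ 538.4, -133.1]), array([19.9, 57.2]), 3.69)
tray 293
(array([[ 468.,   56.],
       [ 475., -161.],
       [ 605., -157.],
       [ 599.,   60.]], dtype=float32), array([536.7, -50.2]), array([130.2, 217.3]), 1.7)
rails 258
(array([[487., 231.],
       [648., 213.],
       [653., 259.],
       [492., 276.]], dtype=float32), array([570.2, 244.8]), array([ 45.5, 161.8]), 83.66)
shift [ 0.8981 -0.4414  0.1368] turn [-0.3852] az now -67.84
```

>>> {"op": "jog_arm", "data": {"targets": [[0.2, 0.898, -0.441, 0.137, -0.385], [0.2, 0.898, -0.441, 0.137, -0.385], [0.2, 0.898, -0.441, 0.137, -0.385], [0.2, 0.898, -0.441, 0.137, -0.385], [0.2, 0.898, -0.441, 0.137, -0.385], [0.2, 0.898, -0.441, 0.137, -0.385], [0.2, 0.898, -0.441, 0.137, -0.385], [0.2, 0.898, -0.441, 0.137, -0.385], [0.2, 0.898, -0.441, 0.137, -0.385], [0.2, 0.898, -0.441, 0.137, -0.385], [0.2, 0.898, -0.441, 0.137, -0.385], [0.2, 0.898, -0.441, 0.137, -0.385], [0.2, 0.898, -0.441, 0.137, -0.385], [0.2, 0.898, -0.441, 0.137, -0.385], [0.2, 0.898, -0.441, 0.137, -0.385], [0.2, 0.898, -0.441, 0.137, -0.385], [0.2, 0.898, -0.441, 0.137, -0.385]], "grip_force": 20}}

```text
time_s: 1.52
tool_pos: [0.5393, -0.1373, 0.1504]
tool_rot: [[-0.023, 1.0, -0.0], [1.0, 0.023, -0.0], [-0.0, -0.0, -1.0]]
contact_force: [-0.7, -0.4, -0.2]
finger_gap: 0.798
finger_force: 0.0
```

Run:
```python
from m import *
c=cam("wrist"); im,d=grab_frame("wrist"); cv2.imwrite("pics/w1.png",im); np.savez("w1.npz",im=im,d=d)
goto(.539,-.134,.0225,1.7); print(proj(c,[[.5385,-.106,.058],[.5385,-.162,.058],[.526,-.134,.058]]),status.get_obs()["finger_gap"])
px,P,C,ok=cloud("wrist",im,d,(0,0,640,400))
Q=P[ok&(P[:,2]>.05)&(P[:,2]<.062)&(P[:,1]<-.09)&(P[:,1]>-.18)&(P[:,0]>.5)&(P[:,0]<.58)]; print(len(Q)); print(rect(Q))
for n,(zl,zh,xl,xh,yl,yh) in dict(tray=(.013,.022,.45,.62,-.1,.08),rail=(.016,.026,.45,.67,.1,.3),bridge=(.11,.125,.4,.7,.1,.3)).items():
    Q=P[ok&(P[:,2]>zl)&(P[:,2]<zh)&(P[:,0]>xl)&(P[:,0]<xh)&(P[:,1]>yl)&(P[:,1]<yh)]; print(n,len(Q),rect(Q) if len(Q)>20 else 0)
```

```text
shift [ 0.0067 -0.0007  0.2559] turn [-0.0021] az now 1.33
[[316.54810681 165.15034468]
 [315.25385385 222.35564285]
 [302.63241823 194.26063779]] 0.7985405938694558
1424
(array([[ 531., -108.],
       [ 531., -163.],
       [ 555., -163.],
       [ 554., -108.]], dtype=float32), array([ 542.8, -135.5]), array([23.5, 55.6]), 0.78)
tray 2436 (array([[473.,  42.],
       [475., -77.],
       [606., -74.],
       [604.,  45.]], dtype=float32), array([539.6, -16.2]), array([131. , 118.5]), 1.32)
rail 0 0
bridge 0 0
```

View pics/w1.png

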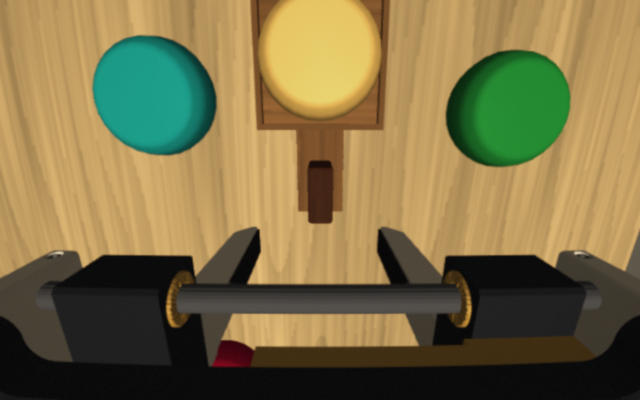

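The wrist view shows the grip at (320,192), centred between the open fingers. The tray is square to the gripper to within 1°. Descending and gripping.

>>> {"op": "jog_arm", "data": {"targets": [[0.2, 0.004, 0.003, 0.08, 0], [0.2, 0.004, 0.003, 0.16, 0], [0.2, 0.004, 0.003, 0.21, 0], [0.2, 0.004, 0.003, 0.24, 0], [0.2, 0.004, 0.003, 0.255, 0], [0.2, 0.004, 0.003, 0.255, 0], [0.9, 0.004, 0.003, 0.255, 0], [0.9, 0.004, 0.003, 0.255, 0], [0.9, 0.004, 0.003, 0.255, 0], [0.9, 0.004, 0.003, 0.255, 0], [0.9, 0.004, 0.003, 0.255, 0], [0.9, 0.004, 0.003, 0.255, 0], [0.9, 0.004, 0.003, 0.255, 0], [0.9, 0.004, 0.003, 0.255, 0]]}}

```text
time_s: 2.73
tool_pos: [0.5416, -0.1337, 0.0228]
tool_rot: [[-0.026, 1.0, 0.0], [1.0, 0.026, -0.0], [-0.0, 0.0, -1.0]]
contact_force: [-1.4, -0.5, 0.9]
finger_gap: 0.274
finger_force: 1.7
```

Run:
```python
from m import *
o=status.get_obs(); print(o["finger_gap"],o["finger_force"],o["tool_pos"])
u=np.array([np.cos(np.radians(82.6)),np.sin(np.radians(82.6))]); T=np.array([.5638,.1898])
im,d=grab_frame("wrist"); np.savez("w2.npz",im=im,d=d)
px,P,C,ok=cloud("wrist",im,d,(0,0,640,400))
for n,(zl,zh,xl,xh,yl,yh) in dict(rail=(.016,.026,.45,.67,.09,.3),bridge=(.11,.125,.4,.7,.1,.3)).items():
    Q=P[ok&(P[:,2]>zl)&(P[:,2]<zh)&(P[:,0]>xl)&(P[:,0]<xh)&(P[:,1]>yl)&(P[:,1]<yh)]; print(n,len(Q),rect(Q) if len(Q)>20 else 0)
for s in (-215,-200,-125): print(s,T+u*s/1000); goto(*(T+u*s/1000),o["tool_pos"][2],82.6-90)
```

```text
0.27439316767625355 1.6950668022036552 [ 0.54161406 -0.13368986  0.02276955]
rail 0 0
bridge 0 0
-215 [ 0.53610895 -0.0234093 ]
shift [ 0.2208 -0.0049 -0.    ] turn [0.0493] az now 1.48
-200 [ 0.53804088 -0.00853423]
shift [ 0.2504 -0.0003 -0.    ] turn [0.0493] az now 1.48
-125 [0.54770055 0.0658411 ]
shift [ 0.3986  0.0229 -0.    ] turn [0.0493] az now 1.48
```

>>> {"op": "jog_arm", "data": {"targets": [[1, 0, 0, 0, 0], [1, 0, 0, 0, 0], [1, 0, 0, 0, 0], [1, 0.001, -0.004, 0, 0.005], [1, 0.004, -0.01, 0, 0.013], [1, 0.008, -0.018, 0, 0.024], [1, 0.012, -0.026, 0, 0.035], [1, 0.015, -0.033, 0, 0.044], [1, 0.017, -0.037, 0, 0.049], [1, 0.017, -0.037, 0, 0.049], [1, 0.017, -0.037, 0, 0.049], [1, 0.017, -0.037, 0, 0.049]], "grip_force": 25}}

```text
time_s: 3.78
tool_pos: [0.5228, -0.1261, 0.0228]
tool_rot: [[0.128, 0.992, -0.0], [0.992, -0.128, -0.0], [-0.0, -0.0, -1.0]]
contact_force: [-3.7, -4.8, 2.4]
finger_gap: 0.258
finger_force: 25.0
```

```bash
cat > look.py <<'E'
from m import *
import sys
ang=82.6; u=np.array([np.cos(np.radians(ang)),np.sin(np.radians(ang))]); w=np.array([-u[1],u[0]]); T=np.array([.5638,.1898])
def ts(Q): Q=np.atleast_2d(Q)[:,:2]-T; return np.round(np.c_[Q@u,Q@w]*1000,1)
if __name__=="__main__":
    o=status.get_obs(); print(o["finger_gap"],o["finger_force"],"tcp in tester",ts(o["tool_pos"]))
    for n in("top","side"):
        im,d=grab_frame(n); np.savez(n+"1.npz",im=im,d=d); c=cam(n)
        px,P,C,ok=cloud(n,im,d,(230,150,400,310))
        S=ts(P)
        m=ok&(P[:,2]>.012)&(P[:,2]<.023)&(C.max(1)<135)&(S[:,0]<-65)&(S[:,0]>-300)&(abs(S[:,1])<90)
        Q=np.c_[S[m]/1000,P[m,2]]; print(n,"tray",m.sum(),rect(Q)if m.sum()>10 else 0)
        m=ok&(abs(P[:,2]-.066)<.004)&(C[:,2]>120)&(S[:,0]<-35)&(S[:,0]>-270)&(abs(S[:,1])<70)
        if m.sum()>5: print("cheese",m.sum(),S[m].mean(0),rect(np.c_[S[m]/1000,P[m,2]])[1:3])
        m=ok&(P[:,2]>.017)&(P[:,2]<.027)&(C.min(1)>105)&(S[:,0]<-35)&(S[:,0]>-115)&(abs(S[:,1])>65)&(abs(S[:,1])<95)
        for sg in(1,-1):
            Q=S[m&(S[:,1]*sg>0)&(S[:,0]>-68)]; print("rail",sg,len(Q),Q.min(0) if len(Q) else 0,Q.max(0) if len(Q) else 0, Q.mean(0) if len(Q) else 0)
E
python3 look.py; python3 -c "
import numpy as np,cv2
a=np.load('top1.npz')['im'][150:240,240:385];b=np.load('side1.npz')['im'][180:300,250:395]
f=lambda x:cv2.resize(x,(700,int(700*x.shape[0]/x.shape[1])),interpolation=2)
cv2.imwrite('pics/c2.png',cv2.resize(np.vstack([f(a),f(b)]),None,fx=.58,fy=.58))"
```

```text
0.25765340570384443 24.99752640724182 tcp in tester [[-3.185e+02 -1.000e-01]]
top tray 328 (array([[-278.,  -87.],
       [ -68.,  -90.],
       [ -65.,   87.],
       [-275.,   90.]], dtype=float32), array([-171.5,    0. ]), array([176.6, 209.8]), 89.05)
cheese 396 [-193.60984848    0.83863636] (array([-195.9,   -0.4]), array([91.4, 92.9]))
rail 1 21 [-65.3  69.2] [-35.5  79.1] [-50.14761905  74.69047619]
rail -1 23 [-67.9 -81.2] [-37.9 -71. ] [-52.78695652 -76.69565217]
side tray 159 (array([[-298.,   65.],
       [-297.,  -62.],
       [-128.,  -61.],
       [-129.,   66.]], dtype=float32), array([-212.8,    1.7]), array([168.8, 126.8]), 0.34)
cheese 443 [-191.68961625    4.21309255] (array([-191.3,    3.5]), array([88.5, 88.8]))
rail 1 0 0 0 0
rail -1 0 0 0 0
```

View pics/c2.png

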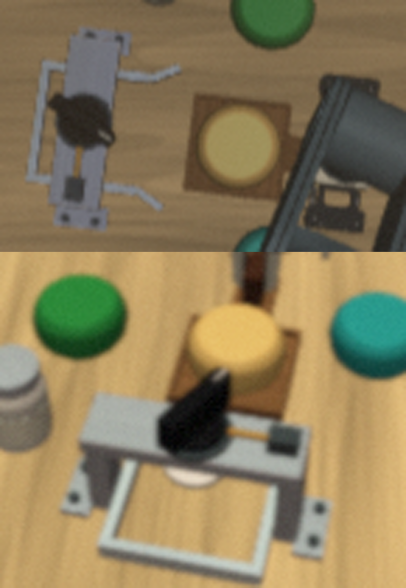

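The tray is lined up with the channel: the square sits at (240,145) in the top half of the crop and the rail mouths are at (180,70) and (158,205). Sliding it in.

>>> {"op": "jog_arm", "data": {"targets": [[1, 0.004, 0.001, 0, 0], [1, 0.014, 0.002, 0, 0], [1, 0.03, 0.003, 0, 0], [1, 0.048, 0.003, 0, 0], [1, 0.066, 0.003, 0, 0], [1, 0.084, 0.003, 0, 0], [1, 0.102, 0.003, 0, 0], [1, 0.12, 0.003, 0, 0], [1, 0.138, 0.003, 0, 0], [1, 0.156, 0.003, 0, 0], [1, 0.174, 0.003, 0, 0], [1, 0.19, 0.003, 0, 0], [1, 0.2, 0.003, 0, 0], [1, 0.2, 0.003, 0, 0]]}}

```text
time_s: 5.05
tool_pos: [0.5374, -0.0252, 0.0227]
tool_rot: [[0.127, 0.992, 0.0], [0.992, -0.127, 0.001], [0.001, 0.0, -1.0]]
contact_force: [0.5, 3.0, 3.0]
finger_gap: 0.254
finger_force: 25.0
```

>>> {"op": "jog_arm", "data": {"targets": [[1, 0.004, 0, 0, 0], [1, 0.014, 0, 0, 0], [1, 0.03, 0, 0, 0], [1, 0.046, 0, 0, 0], [1, 0.062, 0, 0, 0], [1, 0.078, 0, 0, 0], [1, 0.094, 0, 0, 0], [1, 0.11, 0, 0, 0], [1, 0.126, 0, 0, 0], [1, 0.142, 0, 0, 0], [1, 0.154, 0, 0, 0], [1, 0.164, 0, 0, 0], [1, 0.168, 0, 0, 0], [1, 0.168, 0, 0, 0]]}}

```text
time_s: 6.22
tool_pos: [0.548, 0.0566, 0.0227]
tool_rot: [[0.128, 0.992, 0.0], [0.992, -0.128, -0.0], [-0.0, 0.0, -1.0]]
contact_force: [0.1, -3.3, 3.1]
finger_gap: 0.26
finger_force: 25.0
```

>>> {"op": "jog_arm", "data": {"targets": [[1, 0.004, 0, 0, 0], [1, 0.008, 0, 0, 0], [1, 0.012, 0, 0, 0], [1, 0.016, 0, 0, 0], [1, 0.019, 0, 0, 0], [1, 0.021, 0, 0, 0], [1, 0.021, 0, 0, 0]]}}

```text
time_s: 6.8
tool_pos: [0.5492, 0.0656, 0.0228]
tool_rot: [[0.128, 0.992, -0.0], [0.992, -0.128, -0.002], [-0.002, -0.0, -1.0]]
contact_force: [-1.5, -8.4, 3.7]
finger_gap: 0.256
finger_force: 25.0
```

>>> {"op": "jog_arm", "data": {"targets": [[1, 0.002, 0, 0, 0], [1, 0.004, 0, 0, 0], [1, 0.004, 0, 0, 0], [1, 0.004, 0, 0, 0]]}}

```text
time_s: 7.13
tool_pos: [0.5488, 0.0659, 0.0227]
tool_rot: [[0.128, 0.992, -0.002], [0.992, -0.128, -0.004], [-0.004, -0.001, -1.0]]
contact_force: [-3.3, -15.0, 6.0]
finger_gap: 0.259
finger_force: 25.0
```

The stop is reached: force rose to 15 N with no further travel. Relaxing, releasing and raising.

>>> {"op": "jog_arm", "data": {"targets": [[1, -0.003, 0, 0, 0], [1, -0.005, 0, 0, 0], [1, -0.005, 0, 0, 0], [0.4, -0.005, 0, 0, 0], [0.4, -0.005, 0, 0, 0], [0.4, -0.005, 0, 0, 0], [0.4, -0.005, 0, 0, 0], [0.4, -0.005, 0, 0, 0], [0.4, -0.005, 0, -0.03, 0], [0.4, -0.005, 0, -0.08, 0], [0.4, -0.005, 0, -0.15, 0], [0.4, -0.005, 0, -0.22, 0], [0.4, -0.005, 0, -0.29, 0], [0.4, -0.005, 0, -0.36, 0], [0.4, -0.005, 0, -0.4, 0], [0.4, -0.005, 0, -0.4, 0]]}}

```text
time_s: 8.47
tool_pos: [0.552, 0.0666, 0.2283]
tool_rot: [[0.128, 0.992, 0.01], [0.992, -0.128, -0.0], [0.001, 0.01, -1.0]]
contact_force: [0.3, -0.5, 0.8]
finger_gap: 0.602
finger_force: 0.0
```

Run:
```python
from look import *
o=status.get_obs(); print(o["finger_gap"],o["tool_pos"])
a=[]
for n in("top","side","wrist"):
    im,d=grab_frame(n); np.savez(n+"2.npz",im=im,d=d)
    px,P,C,ok=cloud(n,im,d,(0,0,640,400)); S=ts(P)
    m=ok&(P[:,2]>.052)&(P[:,2]<.063)&(C.max(1)<110)&(S[:,0]<-80)&(S[:,0]>-170)&(abs(S[:,1])<30)
    if m.sum()>8: print(n,"handle",rect(np.c_[S[m]/1000,P[m,2]]))
    m=ok&(P[:,2]>.16)&(P[:,2]<.176)&(C.max(1)<110)&(abs(S[:,0])<60)&(abs(S[:,1])<60)
    if m.sum()>8: print(n,"knob",m.sum(),rect(P[m]))
    a.append(im)
f=lambda x:cv2.resize(x,(400,300),interpolation=2)
cv2.imwrite("pics/c3.png",np.hstack([f(a[1][190:300,240:390]),f(a[2])]))
goto(T[0]+.0005,T[1]-.0005,.215,-35.6)
```

```text
0.6016799220376656 [0.55203678 0.06662543 0.22827558]
top knob 116 (array([[542., 176.],
       [559., 163.],
       [598., 217.],
       [581., 230.]], dtype=float32), array([569.8, 196.4]), array([66.7, 21.4]), 54.18)
side handle (array([[-153.,    6.],
       [-149.,   -1.],
       [-126.,   13.],
       [-130.,   20.]], dtype=float32), array([-139.4,    9.4]), array([26.5,  8.2]), 31.11)
side knob 254 (array([[525., 159.],
       [544., 145.],
       [598., 217.],
       [579., 232.]], dtype=float32), array([561.5, 188.1]), array([91.1, 23.5]), 53.12)
wrist handle (array([[-153.,  -13.],
       [ -99.,  -13.],
       [ -99.,   10.],
       [-153.,   10.]], dtype=float32), array([-125.9,   -1.3]), array([23.2, 53.8]), 90.0)
wrist knob 3538 (array([[530., 157.],
       [548., 143.],
       [598., 213.],
       [580., 227.]], dtype=float32), array([563.8, 185.1]), array([86.3, 22.5]), 54.29)
shift [ 0.2472 -0.0003  0.0135] turn [0.157] az now -7.35
```

View pics/c3.png

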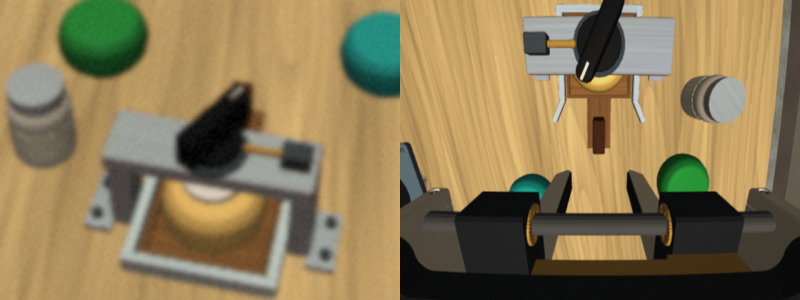

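The tray is home in the side crop, its front edge on the stop bar (200,280) and the cheese flat under the foot. The knob nose is at (580,78) in the wrist half. Moving over the knob.

>>> {"op": "jog_arm", "data": {"targets": [[0.4, 0.06, 0, 0.013, 0.03], [0.4, 0.13, 0, 0.013, 0.07], [0.4, 0.2, 0, 0.013, 0.11], [0.4, 0.247, 0, 0.013, 0.15], [0.4, 0.247, 0, 0.013, 0.157], [0.4, 0.247, 0, 0.013, 0.157], [0.4, 0.247, 0, 0.013, 0.157]]}}

```text
time_s: 9.2
tool_pos: [0.564, 0.189, 0.214]
tool_rot: [[0.581, 0.814, -0.004], [0.814, -0.581, -0.001], [-0.003, -0.003, -1.0]]
contact_force: [0.3, 0.6, 0.3]
finger_gap: 0.6
finger_force: 0.0
```

Run:
```python
from look import *
o=status.get_obs(); print(o["joint_pos"],o["tool_pos"])
im,d=grab_frame("wrist"); px,P,C,ok=cloud("wrist",im,d,(0,0,640,400)); S=ts(P)
m=ok&(P[:,2]>.16)&(P[:,2]<.176)&(C.max(1)<110)&(abs(S[:,0])<60)&(abs(S[:,1])<60)
print(m.sum(),rect(P[m]) if m.sum()>9 else 0); cv2.imwrite("pics/w4.png",im)
goto(T[0],T[1],.138,-35.6)
```

```text
[ 7.80184771e+00  1.97383366e+01  8.17558974e+01 -1.64720490e-02
  7.87271680e+01  4.32927984e+01] [0.56398863 0.18900617 0.21398549]
2768 (array([[532., 157.],
       [550., 144.],
       [601., 216.],
       [583., 229.]], dtype=float32), array([566.8, 186.5]), array([87.8, 22. ]), 54.65)
shift [ 0.0019 -0.0019  0.1529] turn [0.0003] az now -35.54
```

View pics/w4.png

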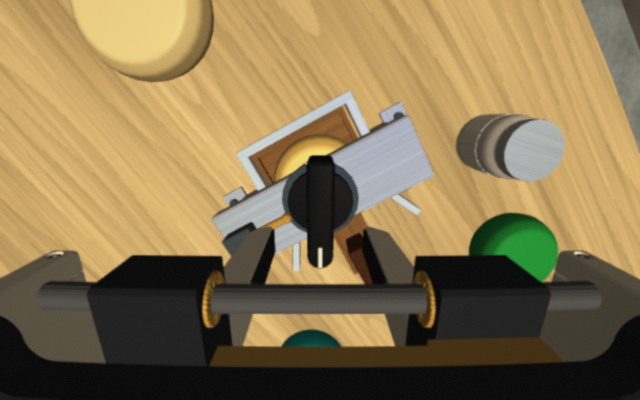

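The bar is seen centred between the fingers at (320,210). Descending and gripping the knob.

>>> {"op": "jog_arm", "data": {"targets": [[0.4, 0.002, 0, 0.05, 0], [0.4, 0.002, 0, 0.1, 0], [0.4, 0.002, 0, 0.13, 0], [0.4, 0.002, 0, 0.145, 0], [0.4, 0.002, 0, 0.149, 0], [0.4, 0.002, 0, 0.149, 0], [0.9, 0.002, 0, 0.149, 0], [0.9, 0.002, 0, 0.149, 0], [0.9, 0.002, 0, 0.149, 0], [0.9, 0.002, 0, 0.149, 0], [0.9, 0.002, 0, 0.149, 0], [0.9, 0.002, 0, 0.149, 0], [0.9, 0.002, 0, 0.149, 0], [0.9, 0.002, 0, 0.149, 0]], "grip_force": 50}}

```text
time_s: 10.42
tool_pos: [0.566, 0.1897, 0.1421]
tool_rot: [[0.582, 0.813, 0.001], [0.813, -0.582, -0.0], [0.0, 0.001, -1.0]]
contact_force: [1.0, -0.5, 2.1]
finger_gap: 0.234
finger_force: 50.0
```

>>> {"op": "jog_arm", "data": {"targets": [[1, 0, 0, 0, 0.01], [1, 0, 0, 0, 0.03], [1, 0, 0, 0, 0.05], [1, 0, 0, 0, 0.07], [1, 0, 0, 0, 0.09], [1, 0, 0, 0, 0.11], [1, 0, 0, 0, 0.13], [1, 0, 0, 0, 0.15], [1, 0, 0, 0, 0.17], [1, 0, 0, 0, 0.19], [1, 0, 0, 0, 0.21], [1, 0, 0, 0, 0.23], [1, 0, 0, 0, 0.24], [1, 0, 0, 0, 0.24]]}}

```text
time_s: 11.58
tool_pos: [0.5665, 0.1889, 0.1421]
tool_rot: [[0.981, 0.193, 0.002], [0.193, -0.981, -0.001], [0.001, 0.002, -1.0]]
contact_force: [2.2, -4.6, 2.3]
finger_gap: 0.237
finger_force: 50.1
```

>>> {"op": "jog_arm", "data": {"targets": [[1, 0, 0, 0, 0.015], [1, 0, 0, 0, 0.03], [1, 0, 0, 0, 0.045], [1, 0, 0, 0, 0.06], [1, 0, 0, 0, 0.075], [1, 0, 0, 0, 0.09], [1, 0, 0, 0, 0.1], [1, 0, 0, 0, 0.108], [1, 0, 0, 0, 0.108], [1, 0, 0, 0, 0.108]]}}

```text
time_s: 12.42
tool_pos: [0.5665, 0.1886, 0.1421]
tool_rot: [[0.99, -0.142, 0.002], [-0.142, -0.99, -0.002], [0.002, 0.002, -1.0]]
contact_force: [3.6, -4.3, 2.4]
finger_gap: 0.231
finger_force: 50.1
```

```bash
python3 -c "
from m import *
o=status.get_obs(); print(o['ft_torque'],o['contact_force'],o['joint_pos'][5])"
```

```text
[-0.55419446 -0.32967002  0.55876948] [ 3.56094503 -4.32129303  2.42992934] 106.002264527512
```

The knob is at its end: azimuth is reached and the stop torque is felt. Releasing, raising and checking.

>>> {"op": "jog_arm", "data": {"targets": [[1, 0, 0, 0, -0.004], [0.4, 0, 0, 0, -0.004], [0.4, 0, 0, 0, -0.004], [0.4, 0, 0, 0, -0.004], [0.4, 0, 0, 0, -0.004], [0.4, 0, 0, 0, -0.004], [0.4, 0, 0, -0.03, -0.004], [0.4, 0, 0, -0.09, -0.004], [0.4, 0, 0, -0.16, -0.004], [0.4, 0, 0, -0.23, -0.004], [0.4, -0.05, 0, -0.28, -0.004], [0.4, -0.13, 0, -0.28, -0.004], [0.4, -0.21, 0, -0.28, -0.004], [0.4, -0.28, 0, -0.28, -0.004], [0.4, -0.3, 0, -0.28, -0.004], [0.4, -0.3, 0, -0.28, -0.004]]}}

```text
time_s: 13.75
tool_pos: [0.4148, 0.212, 0.2824]
tool_rot: [[0.992, -0.129, 0.001], [-0.129, -0.992, 0.001], [0.001, -0.001, -1.0]]
contact_force: [1.1, 0.1, -0.8]
finger_gap: 0.602
finger_force: 0.0
```

Run:
```python
from look import *
a=[]
for n in("top","side","wrist"):
    im,d=grab_frame(n)
    px,P,C,ok=cloud(n,im,d,(0,0,640,400)); S=ts(P)
    m=ok&(P[:,2]>.16)&(P[:,2]<.176)&(C.max(1)<110)&(abs(S[:,0])<60)&(abs(S[:,1])<60)
    if m.sum()>8: print(n,"knob in tester",m.sum(),rect(np.c_[S[m]/1000,P[m,2]]))
    m=ok&(P[:,2]>.052)&(P[:,2]<.063)&(C.max(1)<110)&(S[:,0]<-80)&(S[:,0]>-170)&(abs(S[:,1])<30)
    if m.sum()>8: print(n,"handle",rect(np.c_[S[m]/1000,P[m,2]]))
    m=ok&(P[:,2]>.015)&(P[:,2]<.03)&(S[:,0]>40)&(S[:,0]<90)&(abs(S[:,1])<55)
    if n!="wrist": print("stop/front", [(c, np.round(np.ptp(S[m&k][:,0]),1),S[m&k][:,0].min(),S[m&k][:,0].max()) for c,k in(("dark",C.max(1)<125),("light",C.min(1)>115)) if (m&k).sum()>3])
    a.append(im)
f=lambda x:cv2.resize(x,(400,300),interpolation=2)
cv2.imwrite("pics/c5.png",np.vstack([np.hstack([f(a[1][190:300,240:390]),f(a[2])]),np.hstack([f(a[0][90:290,110:450]),f(a[1])])]))
print(status.get_obs()["tool_pos"])
```

```text
top knob in tester 174 (array([[-12., -44.],
       [ 10., -44.],
       [ 11.,  45.],
       [-11.,  45.]], dtype=float32), array([-0.5,  0.6]), array([89.5, 22.1]), 89.15)
top handle (array([[-153.,   12.],
       [-153.,  -11.],
       [ -98.,  -11.],
       [ -98.,   12.]], dtype=float32), array([-125.5,    0.4]), array([55., 23.]), 0.0)
stop/front [('dark', np.float64(31.7), np.float64(45.9), np.float64(77.6)), ('light', np.float64(8.9), np.float64(66.5), np.float64(75.4))]
side knob in tester 266 (array([[-12.,  46.],
       [-10., -42.],
       [ 13., -41.],
       [ 11.,  47.]], dtype=float32), array([0.4, 2.5]), array([23.3, 88.3]), 1.27)
side handle (array([[-150.,   -9.],
       [-109.,  -10.],
       [-108.,   13.],
       [-150.,   13.]], dtype=float32), array([-129.5,    1.8]), array([22.5, 41.8]), 89.36)
stop/front [('dark', np.float64(37.3), np.float64(40.3), np.float64(77.6)), ('light', np.float64(15.9), np.float64(60.7), np.float64(76.6))]
wrist knob in tester 1991 (array([[-13., -29.],
       [  9., -30.],
       [ 10.,  43.],
       [-13.,  44.]], dtype=float32), array([-1.9,  7. ]), array([73.2, 22.4]), 89.46)
wrist handle (array([[-154.,    9.],
       [-153.,  -15.],
       [ -99.,  -15.],
       [ -99.,   10.]], dtype=float32), array([-126.2,   -2.8]), array([54.5, 24.7]), 0.5)
[0.41852354 0.21129825 0.28182474]
```

View pics/c5.png

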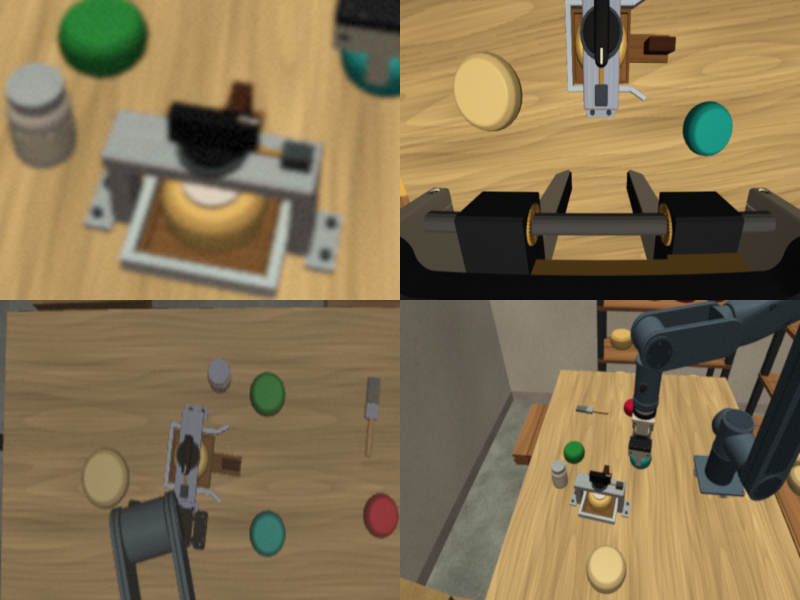

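The knob points at the block and stays there unheld. The foot rests on the cheese at (210,190), the tray is against the stop, and the other objects are where they were. Handing in.

```bash
python3 -c "
from rig import ticket
print(ticket.finish_job())"
```

```text
the job is handed in; nothing more can be done
None
```

The tray is home against the end stop with the cheese flat in it, the knob is past its click and holding by itself with the foot on the cheese, and the job was handed in at about 14 s with nothing else disturbed.

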